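Close up the fan head and switch it on

ROBOT

A 6-joint arm with a two-finger parallel gripper is mounted at the origin on the work surface. World frame = base frame: x ahead of the robot, y to its left, z up, the work surface at z = 0. Lengths are in m, angles in rad, forces in N, time in s.
With the tool pointing down it reaches from about 0.3 to 0.775 m from the base axis. Payload 14.6 kg.
Tool frame: the origin (TCP) lies at the very end of the fingers, on their centre line; the grasp point (between the pads) lies 19 mm behind it (robot.hold_point_z is the distance from the TCP to the grasp point, in m); z points along the fingers, x is the direction in which the jaws open and shut, and the axes are right-handed (so a half turn about z gives the same grasp; the last joint's range is limited). The gripper opens to 85 mm and grips with 20 to 120 N. Pads are 22 mm wide; open, the fingers measure 114 mm over their backs; the gripper's body (76 mm by 85 mm) begins 54 mm behind the grasp point. The pads swing forward as they close: fully open they stand 13 mm farther back than shut.
Start: joints at [1.062, 0.3, 1.521, -0, 1.321, -0.067], TCP at [0.235, 0.497, 0.231] pointing down, gripper open.
Joint ranges: [-3.03, 3.03], [-0.79, 2.21], [0.23, 2.52], [-1.04, 4.18], [0, 3.07], [-2.55, 2.55]. Speed limits (rad/s): [2.22, 2.22, 2.57, 3.14, 3.14, 3.14].

INTERFACE

Orientations are given as a unit quaternion [w, x, y, z].
In Python, from workcell import robot, viewer gives the robot as it stands.
- The arm moves only by the shell command python3 -m inch 'ROWS' [OPENING] [FORCE]. ROWS is JSON, a list of rows, each a list of 6 numbers: the shift along the tool's x, y, z in units of 30 mm (1.0 is 30 mm), then the turn, a rotation vector about the tool's x, y, z in units of 5 degrees (1.0 is 5 degrees). In form: [[dx, dy, dz, wx, wy, wz], ...]. A call has exactly 10 rows; each row shifts and turns the pose as measured when the row begins, along the tool's axes as they then stand; what a row does not reach is not made up. A row lasts 1/12 s, in which the tool goes at most 41.7 mm and 7.16 degrees, less where a joint would pass 70% of its speed; a pose out of reach is approached as far as the arm can. A call is refused whole if a number of a shift passes 1 or a number of a turn 1, either way. A call with a gripper value outside its range is refused whole. OPENING is the gripper command: -1 is shut, 1 is fully open, values between are in proportion, set as the call begins (- or left out, the last holds). The fingers move at their own pace and stop on an object; FORCE is the grip in N (left out, the last holds). Time passes only in rows, so rows that do not move let the fingers close, or fill a call up. It gives the time, the measured TCP pose, the force and the opening at its end, in the units of the state.
- robot.get_obs(): the state, without advancing time (a new reading comes with each control period).
- viewer.capture(name): name is "side" or "top" or "wrist"; returns (picture, depth): 400x640x3 uint8, red, green, blue; 400x640 float32, m along the optical axis (not along the pixel's ray), 0 where there is no reading.
- viewer.calibration(name): a dict with "fx", "fy", "cx", "cy" (pixels), "extrinsics" (4x4, takes a point from camera to world coordinates). Camera axes: x right, y down, z forward; pixel columns grow to the right and rows downward; lengths in m; the calibration is good to about 2 mm. A picture is of the moment at which its call begins: read the wrist's pose just before it. calibration takes no time and is no camera call; for the wrist camera it gives the pose at the moment of the call.
- robot.finish_job(): hands the job in, once; it reports no verdict.
The state is a dict: "time": time; "joints": joint angles; "joint_velocities": joint speeds; "tau": joint torques, N m; "tcp_pos": TCP position; "tool_rot": TCP orientation; "force": force on the tool from outside, world axes, zero at the start; "moment": the same for the moment, N m; "opening": finger opening in m.
Only numpy, scipy, OpenCV 4.12 (cv2) and the standard library are available. Lean on these libraries where they do the work, as an engineer would, in place of code of your own. Each camera call takes 0.05 s, during which the arm holds its last target. There are 200 camera calls.

TASK

Close up the repaired fan head and switch it on with light fingertip touches, in this order: press the round hub cap in the middle of the fan's grille down until it is home, then press the rectangular latch tab on the fan's rim down until it is home, and last push the longer of the two toggles on the green switch block right over to its other side. Leave the shorter toggle as it is, do not lift or shove the fan, press no harder than a firm finger would, and leave the other things on the bench where they lie.

Things in the scene. Friction and masses are not known exactly. Their poses are not given: they have to be found in the camera images.
- fan: Grey plastic table fan head lying loose on its back on the 6 mm rubber mat, grille up; about 1.1 kg. Round, 176 mm across, grille top 66 mm above its underside. A latch housing (42 mm radially, 54 mm wide, 70 mm high) stands at the rim on its -x side, a fixed neck stub sticks out 125 mm from the centre on its +x side, opposite the latch. Origin: centre of the underside; z up through the hub.
- hub_cap_top (a point): Centre of the top face of the round grey hub cap, 40 mm in diameter, on the fan's axis. Before pressing it stands 8 to 10 mm proud of the 50 mm wide hub boss around it (boss top 70 mm above the fan's underside); pressed home it is 2 mm proud.
- hub_cap (a joint): How far the hub cap is pressed down, m: starts at 0 to 0.0015, home (stop) at 0.008. It takes about 2.5 N all the way, then stops hard, and stays where it is left.
- latch_top (a point): Centre of the top face of the rectangular black latch tab, 24 mm (radially, fan x) by 40 mm (fan y), 87 mm from the fan's axis towards the fan's -x. Before pressing it stands 8 to 10 mm proud of its housing (top 70 mm above the fan's underside); pressed home it is 2 mm proud.
- latch (a joint): How far the latch tab is pressed down, m: starts at 0 to 0.0015, home (stop) at 0.008. It takes about 2.5 N all the way, then stops hard, and stays where it is left.
- switch_block: Green plastic switch block, 90 mm (x) by 130 mm (y) by 40 mm high, fixed to the mat. Origin: centre of the underside. Two steel toggles stand on its top on the line x = 0, the long one at y = -36 mm, the short one at y = +36 mm, pivots 42 mm above the underside; both lean towards the block's -x side at the start.
- long_toggle_tip (a point): Centre of the 13 mm ball at the end of the longer steel toggle (62 mm from its pivot, rod 9 mm thick). At the start it is about 30 mm to the -x side of its pivot and 96 mm above the block's underside.
- long_toggle (a joint): Angle of the longer toggle, rad: 0 = leaning 0.5 rad towards the block's -x side, 0.5 = upright, 1.0 = stop, leaning 0.5 rad towards the block's +x side. Starts at 0 to 0.12. Moves about the block's y axis; about 1 to 1.5 N near the tip moves it, and it stays where it is left.
- short_toggle_tip (a point): Centre of the 13 mm ball at the end of the shorter steel toggle (30 mm from its pivot), about 68 mm above the block's underside.
- short_toggle (a joint): Angle of the shorter toggle, rad, same sense as the longer one; starts at 0 to 0.12 and is to be left there.
- spanner: Chrome combination spanner, 169 mm long (along its x), 34 mm wide, 8 mm thick, loose on the mat between fan and switch block. Origin: middle of the underside. Not to be moved. (At the back of the mat, beyond all that is worked on, stand a fixed bench vise 110 mm high and two low bins.)
- bearing: Steel ring bearing, 32 mm across, 12 mm high, loose on the mat. Origin: centre of the underside. Not to be moved.
- screw_tray: Blue plastic screw tray, 140 mm (x) by 90 mm (y), 28 mm high, loose. Origin: centre of the underside. Not to be moved.
- screwdriver: Screwdriver, 190 mm long (along its x), wooden handle about 30 mm thick, loose. Not to be moved.
- grease_jar: White grease jar with black cap, 52 mm across, 55 mm high, loose. Origin: centre of the underside. Not to be moved.

How it is judged:
On the way, in this order (a step that is already met when the one before it is completed fails the run):
1. hub cap home, latch still up, longer toggle not yet pushed (value of joint hub_cap above 0.006 m and value of joint latch below 0.004 m and value of joint long_toggle below 0.4 rad), for 0.1 s.
2. latch home after the hub cap, longer toggle not yet pushed (value of joint each of hub_cap, latch above 0.006 m and value of joint long_toggle below 0.4 rad), for 0.1 s.
3. longer toggle pushed over last (value of joint each of hub_cap, latch above 0.006 m and value of joint long_toggle above 0.8 rad), for 0.1 s.
At the end, for the whole second after the job is handed in: Hub cap and latch tab both pressed at least 6 of their 8 mm, the longer toggle past 0.8 of 1.0 rad, the shorter toggle below 0.3 rad, the fan flat (within 0.05 rad), at rest and within 25 mm of where it started, and every loose bystander within 25 mm of where it started (all of step 3 and value of joint short_toggle below 0.3 rad and distance of each of fan, spanner, bearing, screw_tray, screwdriver, grease_jar from where it was at the start of the episode below 0.025 m and angle between fan's own z axis and vertical below 0.05 rad and linear speed of fan below 0.02 m/s); the robot touches nothing.
It fails at once if the fan is pressed or hit with more than 45 N (contact force between any of the fingers, the arm and fan above 45 N).
It fails at once if the switch block or a toggle is pressed or hit with more than 45 N (contact force between any of the fingers, the arm and switch_block above 45 N).
It fails at once if the fan is lifted, tipped or shoved (moved more than 25 mm or tilted more than 0.15 rad) (distance of fan from where it was at the start of the episode above 0.025 m or angle between fan's own z axis and vertical above 0.15 rad).
It fails at once if the shorter toggle is pushed past 0.3 rad (value of joint short_toggle above 0.3 rad).
It fails at once if the spanner, bearing, screw tray, screwdriver or grease jar is moved more than 25 mm (distance of any of spanner, bearing, screw_tray, screwdriver, grease_jar from where it was at the start of the episode above 0.025 m).
It also fails if it takes over 51 s, if anything falls off the work surface, if the arm or the gripper's body presses on something with over 40 N, if the wrist force passes 120 N, or if a joint passes its speed limit or range.

## Working session

There is one attempt and no reset: what is moved stays moved. The work goes in short steps, Python scripts to look and compute and a shell command to move; the robot and the scene stay as the last step left them, time stands still between calls to the robot, and variables do not carry over. Pictures are saved under pics/ and viewed, about 8 in all and at most 12, crops included, and the job is handed in when it is done.

```bash
mkdir -p pics; cat > h.py <<'E'
import numpy as np, cv2
from workcell import robot, viewer
from scipy.spatial.transform import Rotation as R
def cap(n,f):
    c=viewer.calibration(n); im,d=viewer.capture(n)
    cv2.imwrite('pics/'+f+'.png',im[:,:,::-1]); np.savez('pics/'+f+'.npz',im=im,d=d,E=c['extrinsics'],k=[c['fx'],c['fy'],c['cx'],c['cy']])
    return im,d,c
def ray(f,u,v,z):
    s=np.load('pics/'+f+'.npz');fx,fy,cx,cy=s['k'];E=s['E']
    r=E[:3,:3]@[(u-cx)/fx,(v-cy)/fy,1];o=E[:3,3];return o+r*(z-o[2])/r[2]
def cloud(f):
    s=np.load('pics/'+f+'.npz');fx,fy,cx,cy=s['k'];E=s['E'];d=s['d']
    v,u=np.mgrid[:d.shape[0],:d.shape[1]]
    P=np.stack([(u-cx)/fx*d,(v-cy)/fy*d,d],-1)@E[:3,:3].T+E[:3,3];P[d==0]=np.nan;return P,s['im']
def st():
    o=robot.get_obs();r=R.from_quat(np.array(o['tool_rot'])[[1,2,3,0]])
    print('t',o['time'],'tcp',np.round(o['tcp_pos'],4),'F',np.round(o['force'],1),'op',o['opening'],'j',np.round(o['joints'],2));print(np.round(r.as_matrix(),3));return o,r.as_matrix()
E
python3 - <<'E'
from h import *
st(); cap('top','t1');cap('side','s1')
for n in('top','side'):print(np.round(viewer.calibration(n)['extrinsics'],3))
E
```

```text
t 0.0 tcp [0.235  0.497  0.2307] F [-0.3 -0.1 -0.1] op 0.08522594148122092 j [ 1.06  0.3   1.52 -0.    1.32 -0.07]
[[ 0.428  0.904 -0.001]
 [ 0.904 -0.428 -0.001]
 [-0.001 -0.    -1.   ]]
[[-0.014 -0.994  0.113  0.348]
 [-1.     0.015  0.006  0.003]
 [-0.008 -0.112 -0.994  1.492]
 [ 0.     0.     0.     1.   ]]
[[ 0.702 -0.534  0.471 -0.18 ]
 [-0.712 -0.541  0.448 -0.642]
 [ 0.016 -0.65  -0.76   1.165]
 [ 0.     0.     0.     1.   ]]
```

View pics/t1.png

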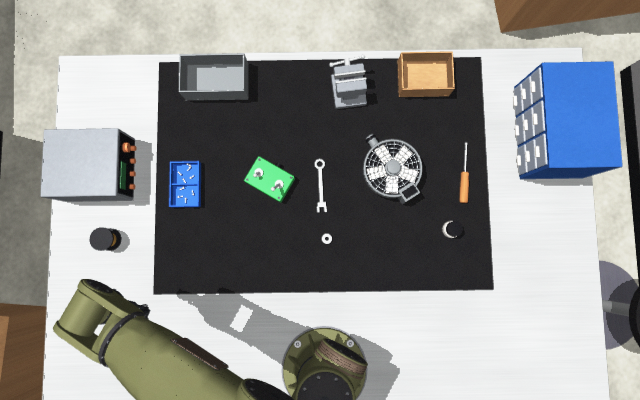

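View pics/s1.png

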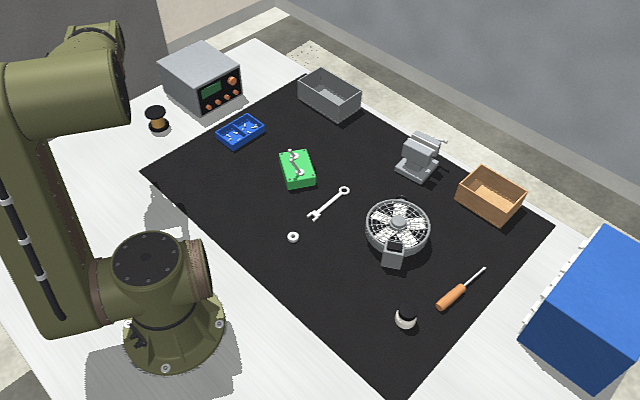

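The top view shows the hub cap at about (393,167), the latch at (410,193), the neck at (373,140), the green block at (270,180), with toggles near (259,174) and (278,184). The spanner is at x≈321 and the bearing at (327,239).

```bash
python3 - <<'E'
from h import *
for n,u,v,z in(('hub',393,167,.084),('latch',410,193,.084),('neck',373,140,.04)):print(n,ray('t1',u,v,z))
for f in('t1','s1'):
    P,im=cloud(f)
    hsv=cv2.cvtColor(im,cv2.COLOR_RGB2HSV)
    g=cv2.inRange(hsv,(45,100,80),(80,255,255))
    n,l,s,c=cv2.connectedComponentsWithStats(g);k=1+np.argmax(s[1:,4]);m=(l==k)
    if f=='s1':
        # restrict
        pass
    q=P[m];top=q[(q[:,2]>.04)&(q[:,2]<.055)]
    r=cv2.minAreaRect((top[:,:2]*1000).astype(np.float32));print(f,s[k],'top z',np.nanmedian(top[:,2]),r)
    bp=cv2.boxPoints(r)/1000;print(bp)
    ctr=np.array(r[0])/1000
    near=(np.hypot(P[...,0]-ctr[0],P[...,1]-ctr[1])<.075)&(P[...,2]>.056)
    vs,us=np.nonzero(near)
    for v,u in list(zip(vs,us)):
        if P[v,u,2]>.066: print(u,v,np.round(P[v,u],3))
    # fan
    h=ray('t1',393,167,.084)
    a=P[(np.hypot(P[...,0]-h[0],P[...,1]-h[1])<.15)&(P[...,2]>.074)]
    b=a[np.hypot(*(a[:,:2]-h[:2]).T)<.04];print('hub',len(b),b.mean(0),np.percentile(b,[2,98],axis=0).tolist())
    b=a[np.hypot(*(a[:,:2]-h[:2]).T)>.06];print('latch',len(b),np.median(b,0),np.percentile(b,[2,98],axis=0).tolist())
E
```

```text
hub [ 0.59755769 -0.21382609  0.084     ]
latch [ 0.51899103 -0.26146492  0.084     ]
neck [ 0.69073263 -0.16168765  0.04      ]
t1 [ 244  156   51   46 1125] top z 0.04555109689884762 ((575.1075439453125, 159.7533416748047), (130.3529815673828, 89.84764862060547), 59.09794235229492)
[[0.50308794 0.12690051]
 [0.5801815  0.08075726]
 [0.64712715 0.19260617]
 [0.5700336  0.23874941]]
254 173 [0.586 0.2   0.081]
255 173 [0.587 0.197 0.079]
256 173 [0.588 0.196 0.069]
257 173 [0.588 0.192 0.07 ]
253 174 [0.584 0.204 0.076]
254 174 [0.583 0.2   0.081]
255 174 [0.584 0.198 0.076]
256 174 [0.583 0.194 0.083]
257 174 [0.586 0.193 0.067]
253 175 [0.581 0.204 0.077]
254 175 [0.581 0.201 0.076]
255 175 [0.581 0.198 0.075]
256 175 [0.58  0.194 0.08 ]
257 175 [0.581 0.192 0.076]
254 176 [0.578 0.2   0.08 ]
255 176 [0.578 0.198 0.075]
256 176 [0.577 0.194 0.083]
255 177 [0.575 0.198 0.077]
278 184 [0.554 0.13  0.068]
276 185 [0.55  0.135 0.077]
277 185 [0.55  0.132 0.073]
278 185 [0.551 0.13  0.068]
274 186 [0.545 0.139 0.091]
275 186 [0.545 0.137 0.087]
276 186 [0.546 0.134 0.083]
277 186 [0.547
[... 2515 characters left out ...]
133 0.081]
293 166 [0.542 0.138 0.076]
294 166 [0.542 0.133 0.08 ]
295 166 [0.543 0.129 0.082]
296 166 [0.546 0.128 0.081]
294 167 [0.54  0.131 0.078]
295 167 [0.541 0.127 0.081]
296 167 [0.548 0.131 0.073]
297 167 [0.55  0.129 0.073]
295 168 [0.545 0.132 0.07 ]
296 168 [0.545 0.128 0.073]
297 168 [0.551 0.129 0.068]
297 169 [0.547 0.125 0.07 ]
hub 204 [ 0.59552369 -0.2182254   0.08167697] [[0.5742788875353498, -0.23985415582134847, 0.07415688263694177], [0.6175170181761017, -0.1905044142514627, 0.08808610074710768]]
latch 295 [ 0.52488329 -0.2639938   0.07718639] [[0.5009716322647072, -0.2977423919699007, 0.07407523081390581], [0.6685571222868496, -0.13715177211248566, 0.08741627143760848]]
```

Next I'm moving towards the hub with the gripper shutting. The tool's y axis is nearly block +x, so I'll keep this yaw.

```bash
python3 -m inch '[[-0.77,1,0,0,0,0],[-0.77,1,0,0,0,0],[-0.77,1,0,0,0,0],[-0.77,1,0,0,0,0],[-0.77,1,0,0,0,0],[-0.77,1,0,0,0,0],[-0.77,1,0,0,0,0],[-0.77,1,0,0,0,0],[-0.77,1,0,0,0,0],[-0.77,1,0,0,0,0]]' -1 20
python3 -c "
from h import *
o,r=st();print(r.T@(np.array([.597,-.215,.15])-o['tcp_pos'])/.03)"
```

```text
time: 0.93
tcp_pos: [0.4095, 0.1495, 0.2279]
tool_rot: [0.0, 0.842, 0.539, -0.003]
force: [0.7, 1.2, 0.4]
opening: 0.0002
t 0.9333 tcp [0.4095 0.1495 0.2279] F [0.7 1.2 0.4] op 0.00016229729639136875 j [ 0.27  0.05  1.82 -0.    1.27 -0.87]
[[ 0.418  0.908 -0.004]
 [ 0.908 -0.418 -0.004]
 [-0.005 -0.002 -1.   ]]
[-8.41114954 10.76135456  2.61527464]
```

```bash
python3 -m inch '[[-0.78,1,0,0,0,0],[-0.78,1,0,0,0,0],[-0.78,1,0,0,0,0],[-0.78,1,0,0,0,0],[-0.78,1,0,0,0,0],[-0.78,1,0,0,0,0],[-0.78,1,0,0,0,0],[-0.78,1,0,0,0,0],[-0.78,1,0,0,0,0],[-0.6,0.8,0,0,0,0]]'
python3 -c "
from h import *
o,r=st();print(r.T@(np.array([.597,-.215,.15])-o['tcp_pos'])/.03)
print(viewer.calibration('wrist'));cap('wrist','w1')"
```

```text
time: 1.77
tcp_pos: [0.5846, -0.2021, 0.2262]
tool_rot: [-0.001, 0.843, 0.538, -0.004]
force: [0.0, 0.1, -0.1]
opening: 0.0001
t 1.7667 tcp [ 0.5846 -0.2021  0.2262] F [ 0.   0.1 -0.1] op 9.513293378621617e-05 j [-0.39  0.46  1.31 -0.01  1.37 -1.53]
[[ 0.42   0.907 -0.007]
 [ 0.907 -0.42  -0.003]
 [-0.006 -0.005 -1.   ]]
[-0.20307079  0.57030528  2.53660441]
{'fx': 318.04322199203204, 'fy': 318.04322199203204, 'cx': 323.6886184669855, 'cy': 197.6804226940628, 'extrinsics': array([[ 0.41934057,  0.86617877,  0.27182316,  0.51487635],
       [ 0.90780948, -0.39812983, -0.13181269, -0.16879533],
       [-0.00595245,  0.30203805, -0.95327729,  0.36883541],
       [ 0.        ,  0.        ,  0.        ,  1.        ]])}
```

View pics/w1.png

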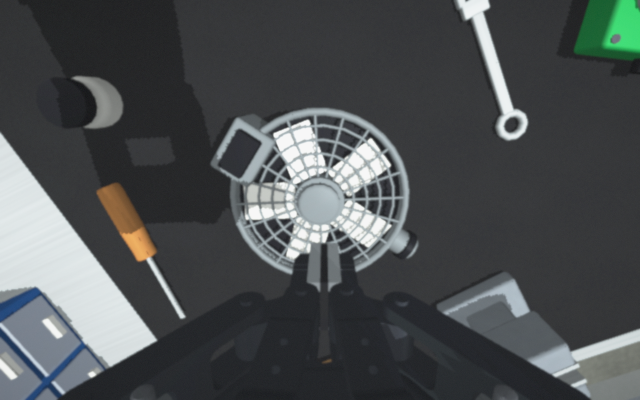

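The wrist view shows the hub cap centred at about (320,203), the black latch tab at about (242,152) and the shut fingertips at about (325,248).

```bash
python3 -c "
from h import *
h=ray('w1',320,203,.085);l=ray('w1',242.5,152,.085);print(h,l,l-h,np.linalg.norm((l-h)[:2]))
P,im=cloud('w1');print(P[203,320],P[152,242],P[152,225])
o,r=st();print(r.T@(np.array([h[0],h[1],.1])-o['tcp_pos'])/.03)"
```

```text
[ 0.59912905 -0.21339936  0.085     ] [ 0.52638987 -0.25617898  0.085     ] [-0.07273918 -0.04277962  0.        ] 0.08438651373873086
[ 0.599305   -0.21349251  0.08440725] [ 0.52624363 -0.25690995  0.08395545] [ 0.51983105 -0.27088612  0.0838093 ]
t 1.8167 tcp [ 0.5856 -0.2058  0.2253] F [ 2.5 -5.  -0.4] op -0.0001517708811477663 j [-0.39  0.47  1.31 -0.01  1.37 -1.53]
[[ 0.422  0.906 -0.007]
 [ 0.906 -0.422 -0.004]
 [-0.006 -0.005 -1.   ]]
[-0.01163015  0.53637358  4.1750934 ]
```

```bash
python3 -m inch '[[0,0.25,0.4,0,0,0],[0,0.3,0.6,0,0,0],[0,0,0.8,0,0,0],[0,0,0.8,0,0,0],[0,0,0.8,0,0,0],[0,0,0.4,0,0,0],[0,0,0.2,0,0,0],[0,0,0.1,0,0,0],[0,0,0,0,0,0],[0,0,0,0,0,0]]'
```

```text
time: 2.65
tcp_pos: [0.6004, -0.2174, 0.0954]
tool_rot: [-0.001, 0.845, 0.535, -0.005]
force: [0.7, 0.3, 0.7]
opening: -0.0001
```

```bash
python3 -m inch '[[0,-0.1,0.06,0,0,0],[0,0,0.06,0,0,0],[0,0,0.06,0,0,0],[0,0,0.06,0,0,0],[0,0,0.05,0,0,0],[0,0,0.05,0,0,0],[0,0,0.05,0,0,0],[0,0,0.05,0,0,0],[0,0,0.05,0,0,0],[0,0,0.05,0,0,0]]'
```

```text
time: 3.48
tcp_pos: [0.5991, -0.2166, 0.0827]
tool_rot: [0.002, 0.845, 0.535, -0.003]
force: [-1.4, 0.4, 2.7]
opening: -0.0002
```

Contact at 2.7 N, as expected. I'll continue the 5 mm to the stop.

```bash
python3 -m inch '[[0,0,0.05,0,0,0],[0,0,0.05,0,0,0],[0,0,0.05,0,0,0],[0,0,0.05,0,0,0],[0,0,0.05,0,0,0],[0,0,0.05,0,0,0],[0,0,0.05,0,0,0],[0,0,0.05,0,0,0],[0,0,0.05,0,0,0],[0,0,0.05,0,0,0]]'
```

```text
time: 4.32
tcp_pos: [0.5993, -0.2167, 0.078]
tool_rot: [0.003, 0.844, 0.536, -0.002]
force: [-9.6, 3.6, 17.4]
opening: -0.0003
```

The cap reached its stop at z = 0.078, which is its predicted home height, at 17 N. Lifting off and moving to the latch.

```bash
python3 -m inch '[[0,0,-0.3,0,0,0],[0,0,-0.6,0,0,0],[0,0,-0.5,0,0,0],[0,0,0,0,0,0],[-0.5,-0.4,0,0,0,0],[-0.6,-0.45,0,0,0,0],[-0.6,-0.45,0,0,0,0],[-0.5,-0.35,0,0,0,0],[0,0,0,0,0,0],[0,0,0,0,0,0]]'
python3 -c "
from h import *
o,r=st();print(r.T@(np.array([.525,-.257,.09])-o['tcp_pos'])/.03)
cap('wrist','w2');P,im=cloud('w2')
cv2.imwrite('pics/w2c.png',cv2.resize(im[120:360,200:500,::-1],None,fx=2,fy=2))"
```

```text
time: 5.15
tcp_pos: [0.5234, -0.2556, 0.1186]
tool_rot: [0.002, 0.844, 0.536, -0.002]
force: [0.7, 0.1, -0.5]
opening: -0.0
t 5.15 tcp [ 0.5234 -0.2556  0.1186] F [ 0.7  0.1 -0.5] op -1.5618963450187965e-06 j [-0.51  0.48  1.54 -0.01  1.11 -1.64]
[[ 0.425  0.905 -0.001]
 [ 0.905 -0.425 -0.007]
 [-0.007  0.002 -1.   ]]
[-0.01417459  0.06779037  0.9524779 ]
```

View pics/w2c.png

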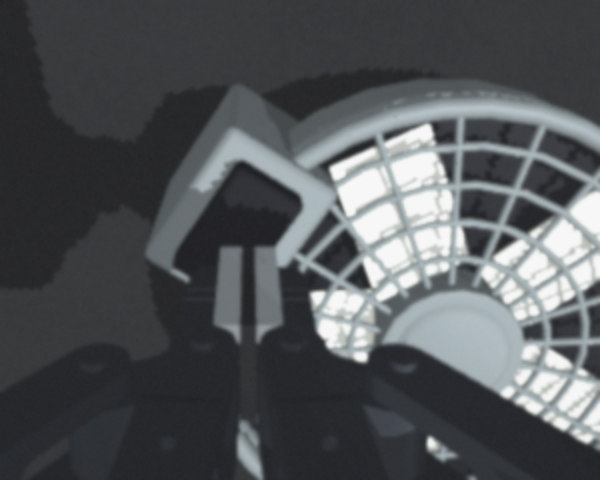

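The crop shows the fingertips in front of the black tab at crop (250,245), with the tab at about (235,215). The hub cap now sits nearly flush. Going down.

```bash
python3 -m inch '[[0,0.05,0.3,0,0,0],[0,0,0.3,0,0,0],[0,0,0.2,0,0,0],[0,0,0.05,0,0,0],[0,0,0.05,0,0,0],[0,0,0.05,0,0,0],[0,0,0.05,0,0,0],[0,0,0.05,0,0,0],[0,0,0.05,0,0,0],[0,0,0.05,0,0,0]]'
```

```text
time: 6.03
tcp_pos: [0.527, -0.2544, 0.079]
tool_rot: [0.002, 0.843, 0.538, -0.003]
force: [-1.8, 1.2, 3.4]
opening: -0.0001
```

```bash
python3 -m inch '[[0,0,0.04,0,0,0],[0,0,0.04,0,0,0],[0,0,0.04,0,0,0],[0,0,0.04,0,0,0],[0,0,0.04,0,0,0],[0,0,0.04,0,0,0],[0,0,0,0,0,0],[0,0,0,0,0,0],[0,0,0,0,0,0],[0,0,0,0,0,0]]'
```

```text
time: 6.87
tcp_pos: [0.5275, -0.2546, 0.0785]
tool_rot: [0.003, 0.843, 0.538, -0.002]
force: [0.9, 0.2, -0.3]
opening: 0.0004
```

The force relaxed during the idle rows, so I'm pressing once more to read the stop force.

```bash
python3 -m inch '[[0,0,0.03,0,0,0],[0,0,0.03,0,0,0],[0,0,0.04,0,0,0],[0,0,0.04,0,0,0],[0,0,0.04,0,0,0],[0,0,0.05,0,0,0],[0,0,0.05,0,0,0],[0,0,0.05,0,0,0],[0,0,0.05,0,0,0],[0,0,0.05,0,0,0]]'
```

```text
time: 7.7
tcp_pos: [0.5277, -0.2547, 0.0779]
tool_rot: [0.004, 0.843, 0.538, -0.002]
force: [-9.8, 4.7, 20.7]
opening: 0.0001
```

The latch is home at z = 0.078. Lifting and crossing to the long toggle's −x side.

```bash
python3 -m inch '[[0,0,-0.3,0,0,0],[0,0,-0.9,0,0,0],[0,0,-0.9,0,0,0],[0.4,-0.23,-0.9,0,0,0],[0.9,-0.5,0,0,0,0],[0.9,-0.5,0,0,0,0],[0.9,-0.5,0,0,0,0],[0.9,-0.5,0,0,0,0],[0.9,-0.5,0,0,0,0],[0.9,-0.5,0,0,0,0]]'
python3 -c "
from h import *
o,r=st();print(r.T@(np.array([.493,.164,.16])-o['tcp_pos'])/.03)"
```

```text
time: 8.53
tcp_pos: [0.5128, -0.0527, 0.1717]
tool_rot: [0.005, 0.845, 0.534, -0.0]
force: [0.7, 0.1, -0.5]
opening: 0.0001
t 8.5333 tcp [ 0.5128 -0.0527  0.1717] F [ 0.7  0.1 -0.5] op 7.846162109300402e-05 j [-0.17  0.28  1.69 -0.01  1.16 -1.29]
[[ 0.429  0.903  0.005]
 [ 0.903 -0.429 -0.009]
 [-0.006  0.009 -1.   ]]
[ 6.24303261 -3.6990007   0.319652  ]
```

```bash
python3 -m inch '[[0.8,-0.47,0,0,0,0],[0.8,-0.47,0,0,0,0],[0.8,-0.47,0,0,0,0],[0.8,-0.47,0,0,0,0],[0.8,-0.47,0,0,0,0],[0.8,-0.47,0,0,0,0],[0.7,-0.44,0,0,0,0],[0.4,-0.25,0,0,0,0],[0,0,0,0,0,0],[0,0,0,0,0,0]]'
python3 -c "
from h import *
o,r=st();print(r.T@(np.array([.493,.164,.09])-o['tcp_pos'])/.03)
cap('wrist','w3');P,im=cloud('w3')
cv2.imwrite('pics/w3.png',im[:,:,::-1])
C=np.array([.575,.158]);bx=np.array([.857,-.515]);by=np.array([.515,.857])
m=(abs((P[...,:2]-C)@bx)<.06)&(abs((P[...,:2]-C)@by)<.07)&(P[...,2]>.062)&(P[...,2]<.125)
n,l,s,c=cv2.connectedComponentsWithStats(m.astype(np.uint8))
for k in range(1,n):
  if s[k,4]>20:
    q=P[l==k];t=q[q[:,2]>np.percentile(q[:,2],98)-.012];print(s[k],q.mean(0),'tip',t.mean(0),q[:,2].max(),'blockxy',(t.mean(0)[:2]-C)@bx,(t.mean(0)[:2]-C)@by)
"
```

```text
time: 9.37
tcp_pos: [0.4906, 0.168, 0.1709]
tool_rot: [0.006, 0.844, 0.537, 0.001]
force: [0.2, -0.3, 1.5]
opening: 0.0002
t 9.3667 tcp [0.4906 0.168  0.1709] F [ 0.2 -0.3  1.5] op 0.00016220334855975122 j [ 0.26  0.29  1.68 -0.01  1.16 -0.86]
[[ 0.424  0.906  0.008]
 [ 0.906 -0.424 -0.008]
 [-0.004  0.011 -1.   ]]
[-0.0780035   0.09858456  2.69985896]
[392 269  18  16 198] [0.58160583 0.19756534 0.07683586] tip [0.58125509 0.19796602 0.07767778] 0.08119442824596526 blockxy -0.015221887679153265 0.03747225507282232
```

View pics/w3.png

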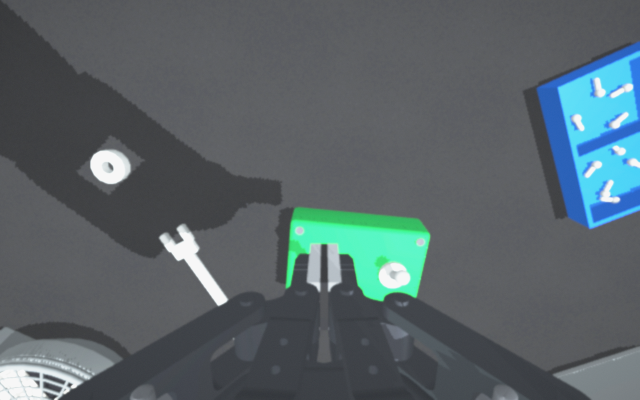

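The wrist view shows the green block with the short toggle at (398,273), matching its predicted spot. The long toggle is hidden behind the shut fingers at (325,260), so the lateral alignment is good. Descending.

```bash
python3 -m inch '[[0,0,0.4,0,0,0],[0,0,0.6,0,0,0],[0,0,0.6,0,0,0],[0,0,0.5,0,0,0],[0,0,0.3,0,0,0],[0,0,0.15,0,0,0],[0,0,0,0,0,0],[0,0.1,0,0,0,0],[0,0,0,0,0,0],[0,0,0,0,0,0]]'
```

```text
time: 10.25
tcp_pos: [0.4977, 0.1587, 0.0946]
tool_rot: [0.007, 0.846, 0.533, 0.004]
force: [-0.2, -0.1, 0.1]
opening: -0.0002
```

```bash
python3 -m inch '[[0.08,0.17,0,0,0,0],[-0.01,0.17,0,0,0,0],[-0.02,0.17,0,0,0,0],[-0.02,0.17,0,0,0,0],[-0.02,0.17,0,0,0,0],[-0.02,0.17,0,0,0,0],[-0.02,0.17,0,0,0,0],[-0.02,0.17,0,0,0,0],[-0.02,0.17,0,0,0,0],[-0.02,0.17,0,0,0,0]]'
python3 -c "
from h import *
o,r=st();C=np.array([.575,.158]);d=o['tcp_pos'][:2]-C;print(d@[.857,-.515],d@[.515,.857])"
```

```text
time: 11.08
tcp_pos: [0.5477, 0.1324, 0.0976]
tool_rot: [0.007, 0.846, 0.533, 0.005]
force: [-1.9, 0.8, 0.1]
opening: -0.0001
t 11.0833 tcp [0.5477 0.1324 0.0976] F [-1.9  0.8  0.1] op -9.701714586076713e-05 j [ 0.18  0.47  1.62 -0.01  1.04 -0.94]
[[ 0.431  0.902  0.016]
 [ 0.902 -0.431 -0.006]
 [ 0.001  0.017 -1.   ]]
-0.010237830796341404 -0.035970472503436254
```

The push reads 2 N and the toggle is about upright. Continuing gently to the stop while lowering slightly.

```bash
python3 -m inch '[[-0.02,0.12,0.06,0,0,0],[-0.02,0.12,0.06,0,0,0],[-0.02,0.1,0.04,0,0,0],[-0.02,0.1,0.01,0,0,0],[-0.02,0.1,0.01,0,0,0],[-0.01,0.08,0,0,0,0],[-0.01,0.06,0,0,0,0],[-0.01,0.06,0,0,0,0],[-0.01,0.05,0,0,0,0],[-0.01,0.05,0,0,0,0]]'
python3 -c "
from h import *
o,r=st();C=np.array([.575,.158]);d=o['tcp_pos'][:2]-C;print(d@[.857,-.515],d@[.515,.857])"
```

```text
time: 11.92
tcp_pos: [0.5661, 0.1192, 0.0906]
tool_rot: [0.001, 0.846, 0.534, 0.0]
force: [-13.2, 8.4, 9.4]
opening: 0.0003
t 11.9167 tcp [0.5661 0.1192 0.0906] F [-13.2   8.4   9.4] op 0.00033047457406761444 j [ 0.15  0.51  1.57 -0.    1.05 -0.98]
[[ 0.43   0.903  0.002]
 [ 0.903 -0.43  -0.002]
 [-0.001  0.003 -1.   ]]
0.012363769972637707 -0.03782143060500788
```

The stop was reached at block x = +12 mm (predicted +11 mm) with about 18 N. Backing off the way I came, then up.

```bash
python3 -m inch '[[0,-0.3,0,0,0,0],[0.05,-0.6,0,0,0,0],[0.05,-0.6,0,0,0,0],[0.05,-0.6,0,0,0,0],[0,-0.3,-0.4,0,0,0],[0,0,-0.9,0,0,0],[0,0,-0.9,0,0,0],[0,-0.8,-0.9,0,0,0],[0,-0.9,-0.5,0,0,0],[0,-0.9,0,0,0,0]]'
python3 - <<'E'
from h import *
o,r=st();C=np.array([.575,.158]);bx=np.array([.857,-.515]);by=np.array([.515,.857])
for n in('top','side'):
    f=n+'2';cap(n,f);P,im=cloud(f);d=P[...,:2]-C
    for nm,y in(('long',-.036),('short',.036)):
        m=(abs(d@bx)<.05)&(abs(d@by-y)<.02)&(P[...,2]>(.09 if y<0 else .068))&(P[...,2]<.125)
        q=P[m];print(n,nm,m.sum(),'bx',np.round((d[m]@bx).mean(),4),'z',q[:,2].max() if len(q) else None)
    for nm,c in(('hub',(.599,-.214)),('latch',(.525,-.257))):
        m=np.hypot(P[...,0]-c[0],P[...,1]-c[1])<.009;print(n,nm,m.sum(),np.nanmedian(P[m][:,2]))
im1=cv2.imread('pics/t1.png');im2=cv2.imread('pics/top2.png')
a=im1[130:250,150:490];b=im2[130:250,150:490]
cv2.imwrite('pics/cmp.png',cv2.resize(np.vstack([a,b]),None,fx=2.3,fy=2.3))
E
```

```text
time: 12.75
tcp_pos: [0.4278, 0.1887, 0.2015]
tool_rot: [0.002, 0.846, 0.533, 0.0]
force: [-0.2, 0.3, 0.4]
opening: 0.0
t 12.75 tcp [0.4278 0.1887 0.2015] F [-0.2  0.3  0.4] op 4.298624224995025e-05 j [ 0.34  0.14  1.78 -0.    1.21 -0.78]
[[ 0.433  0.902  0.002]
 [ 0.902 -0.433 -0.003]
 [-0.002  0.003 -1.   ]]
top long 22 bx 0.0265 z 0.11204918761418936
top short 17 bx -0.0136 z 0.08392654059623017
top hub 28 0.0757484752823675
top latch 27 0.07667624581550414
side long 23 bx 0.0267 z 0.1085790789948411
side short 16 bx -0.0136 z 0.0805410823653443
side hub 29 0.07704349872135374
side latch 31 0.0780443555702619
```

View pics/cmp.png

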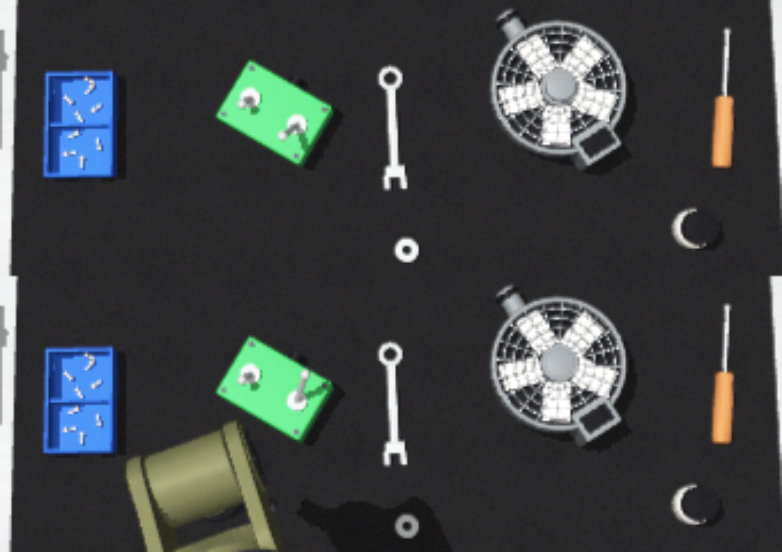

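The before/after comparison shows the long toggle leaning to +x, the short one unchanged, and the fan and the other things in the same places. Handing in.

```bash
python3 -c "
from workcell import robot
print(robot.finish_job())"
```

```text
the job is handed in; nothing more can be done
None
```

I pressed the hub cap home, then the latch tab, then pushed the longer toggle over to its stop. I backed the arm clear and handed the job in at about 13 s; no verdict is reported.

- **Hub cap and latch:** both stopped hard at z ≈ 0.078 m, the height expected when pressed home. The last force readings there were about 20 N on the cap and 23 N on the latch. Afterwards the depth images put the cap at 0.076–0.077 m and the latch at 0.077–0.078 m.
- **Longer toggle:** it reached its stop at about 18 N. Its tip now sits about 27 mm to the +x side, which is roughly 0.95 of its 1.0 rad.
- **Shorter toggle:** its tip is still about 14 mm to the −x side, as at the start.
- **Fan and the other things:** none has visibly moved between the before and after top views. I compared these by eye and did not measure the distances.
- **Force readings:** I saw force only at the end of each move, so a brief peak in between would not show. The highest reading was about 23 N, against the 45 N limit.

None of the checks failed or disagreed by more than a few millimetres.

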